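Unstack the standards jars onto their colour stations

ROBOT

A 6-joint arm with a two-finger parallel gripper is mounted at the origin on the work surface. World frame = base frame: x ahead of the robot, y to its left, z up, the work surface at z = 0. Lengths are in m, angles in rad, forces in N, time in s.
With the tool pointing down it reaches from about 0.375 to 0.975 m from the base axis. Payload 3.8 kg.
Tool frame: the origin (TCP) lies on the centre line of the jaws, within the pads' length; the fingertips stand 25 mm ahead of it and the grasp point (between the pads) lies 6 mm ahead of it; y points along the fingers, z is the direction in which the jaws open and shut, and the axes are right-handed (so a half turn about y gives the same grasp; the last joint's range is limited). The gripper opens to 85 mm and grips with 20 to 120 N. Pads are 22 mm wide; open, the fingers measure 114 mm over their backs; the gripper's body (76 mm by 85 mm) begins 54 mm behind the grasp point. The pads swing forward as they close: fully open they stand 13 mm farther back than shut.
Start: joints at [1.302, 0.264, 1.604, -0, 1.274, -0.037], TCP at [0.155, 0.657, 0.256] pointing down, gripper open.
Joint ranges: [-2.63, 2.63], [-0.94, 2.18], [0.31, 2.57], [-1.31, 4.45], [0, 2.66], [-2.55, 2.55]. Speed limits (rad/s): [2.57, 2.57, 3.14, 3.14, 3.14, 3.14].

INTERFACE

Orientations are given as a rotation vector (axis times angle).
In Python, from workcell import bot gives the robot as it stands.
- The arm moves only by the shell command python3 -m jog 'ROWS' [FORCE]. ROWS is JSON, a list of rows, each a list of 5 numbers: the shift along the world's x, y, z in mm, then the turn about the world's z in degrees, then the finger opening in mm, from 0 to 85.4. A call has exactly 10 rows; each row is the pose to reach, as a shift and turn from the pose commanded when the call began; what a row does not reach only later rows make up. A row lasts 1/8 s, in which the tool goes at most 62.5 mm and 10.7 degrees, less where a joint would pass 70% of its speed; a pose out of reach is approached as far as the arm can. A call with a gripper value outside its range is refused whole. The fingers move at their own pace and stop on an object; FORCE is the grip in N (left out, the last holds). Time passes only in rows, so rows that repeat a pose let the fingers close, or fill a call up. It gives the time, the measured TCP pose, the force and the opening at its end, in the units of the state.
- bot.read_state(): the state, without advancing time (a new reading comes with each control period).
- bot.read_camera(name): name is "side" or "top"; returns a dict with "pixels" (400x640x3 uint8, red, green, blue), "fx", "fy", "cx", "cy" (pixels), "R" (3x3) and "t" (3): a world point X has camera coordinates R X + t. Camera axes: x right, y down, z forward; pixel columns grow to the right and rows downward; lengths in m; the calibration is good to about 2 mm. A picture is of the moment at which its call begins. There is no depth.
- bot.finish_job(): hands the job in, once; it reports no verdict.
The state is a dict: "time": time; "q": joint angles; "joint_vel": joint speeds; "joint_torque": joint torques, N m; "tool_pos": TCP position; "tcp_rot": TCP orientation; "wrist_force": force on the tool from outside, world axes, zero at the start; "torque": the same for the moment, N m; "width": opening from 0.0 (shut) to 1.0 (fully open).
Only numpy, scipy, OpenCV 4.12 (cv2) and the standard library are available. Lean on these libraries where they do the work, as an engineer would, in place of code of your own. Each camera call takes 0.05 s, during which the arm holds its last target.

TASK

The four jars of reference standards stand in two stacks of two on the bench by the chromatograph: take the stacks apart, one jar at a time from the top, and set each jar upright and flat inside the holder whose rim has the colour of its lid. Never lift a jar with another still on it, keep the jars upright and set them down rather than dropping them. Leave the vial rack and the white-capped reagent bottle where they stand.

Things in the scene. Friction and masses are not known exactly. Their poses are not given: they have to be found in the camera images.
- jar_red_mid (a point): loose round straight-sided wide jar of amber glass with a red screw lid (the whole top, 20 mm deep), 60 mm across, 56 mm tall, about 160 g; the point is its centre, half-way up (28 mm above its underside), z up. Starts on the bench with one of the two small jars standing on its lid.
- jar_blue_mid (a point): loose round straight-sided wide jar of amber glass with a blue screw lid (the whole top, 20 mm deep), 60 mm across, 56 mm tall, about 160 g; the point is its centre, half-way up (28 mm above its underside), z up. Starts on the bench with one of the two small jars standing on its lid.
- jar_yellow_mid (a point): loose round straight-sided small jar of amber glass with a yellow screw lid (the whole top, 20 mm deep), 42 mm across, 54 mm tall, about 80 g; the point is its centre, half-way up (27 mm above its underside), z up. Starts standing on the lid of the red or the blue jar, its underside 56 mm above the bench.
- jar_green_mid (a point): loose round straight-sided small jar of amber glass with a green screw lid (the whole top, 20 mm deep), 42 mm across, 54 mm tall, about 80 g; the point is its centre, half-way up (27 mm above its underside), z up. Starts standing on the lid of the red or the blue jar, its underside 56 mm above the bench.
- station_red: fixed round holder on the bench, a dish with a black floor and a raised red rim: 92 mm across, recess 76 mm across, floor 4 mm and rim 8 mm above the bench; origin at its centre on the bench, z up. Takes the 60 mm jar with the red lid.
- station_blue: fixed round holder on the bench, a dish with a black floor and a raised blue rim: 92 mm across, recess 76 mm across, floor 4 mm and rim 8 mm above the bench; origin at its centre on the bench, z up. Takes the 60 mm jar with the blue lid.
- station_yellow: fixed round holder on the bench, a dish with a black floor and a raised yellow rim: 74 mm across, recess 58 mm across, floor 4 mm and rim 8 mm above the bench; origin at its centre on the bench, z up. Takes the 42 mm jar with the yellow lid.
- station_green: fixed round holder on the bench, a dish with a black floor and a raised green rim: 74 mm across, recess 58 mm across, floor 4 mm and rim 8 mm above the bench; origin at its centre on the bench, z up. Takes the 42 mm jar with the green lid.
- vial_rack: bystander: loose white block 50 x 80 mm with twelve small grey-capped vials, 45 mm high; origin at the centre of its underside, long side along its y
- reagent: bystander: loose small grey bottle with a white cap and a paper label, 44 mm across, 75 mm tall; origin at the centre of its underside

How it is judged:
By the outcome, as a careful person would: the job done as asked, in the order asked, and still so for the second after the job is handed in, with the robot touching nothing.
It also fails if it takes over 112 s, if anything falls off the work surface, if the arm or the gripper's body presses on something with over 40 N, if the wrist force passes 120 N, or if a joint passes its speed limit or range.

## Working session

There is one attempt and no reset: what is moved stays moved. The work goes in short steps, Python scripts to look and compute and a shell command to move; the robot and the scene stay as the last step left them, time stands still between calls to the robot, and variables do not carry over. Pictures are saved under pics/ and viewed, and the job is handed in when it is done.

```bash
ls; mkdir -p pics; python3 - <<'E'
from workcell import bot
import cv2
s=bot.read_state(); print({k:(v if not hasattr(v,'round') else v) for k,v in s.items()})
for n in("side","top"):
    c=bot.read_camera(n); cv2.imwrite(f"pics/{n}0.png",c["pixels"][:,:,::-1]); print(n,c["fx"],c["fy"],c["cx"],c["cy"],c["R"],c["t"])
E
```

```text
pics
{'time': 0.0, 'q': array([ 1.30208810e+00,  2.64758094e-01,  1.60538852e+00,  1.63754143e-05,
        1.27371166e+00, -3.69092568e-02]), 'joint_vel': array([-0.0003727 ,  0.0014073 ,  0.00113644,  0.00105915,  0.00012048,
       -0.00059491]), 'joint_torque': array([-3.17482634e-03, -5.15098608e+01, -3.67318225e+01, -2.70835171e-04,
        1.26529281e-02,  1.29362505e-06]), 'tool_pos': array([0.15488768, 0.65628461, 0.2549508 ]), 'tcp_rot': array([-1.56536324,  0.18232398, -0.18175676]), 'wrist_force': array([ 0.14555112, -0.24325541,  0.94759645]), 'torque': array([-0.00112046, -0.03506295,  0.00355495]), 'width': 0.9982089569608441}
side 421.72600100077085 421.72600100077085 319.43545452045265 190.16962969654853 [[ 0.74852735 -0.66298153 -0.01273977]
 [-0.52325654 -0.57875389 -0.62549703]
 [ 0.40731979  0.4748678  -0.78012253]] [-0.38633548  0.33544327  0.85965066]
top 463.0797119295326 463.0797119295326 314.71211005006546 200.8064008557817 [[-0.0237556  -0.99967669 -0.0090658 ]
 [-0.99798029  0.02424775 -0.05871451]
 [ 0.05891536  0.00765269 -0.99823365]] [0.03498174 0.53218958 1.17870115]
```

View pics/side0.png

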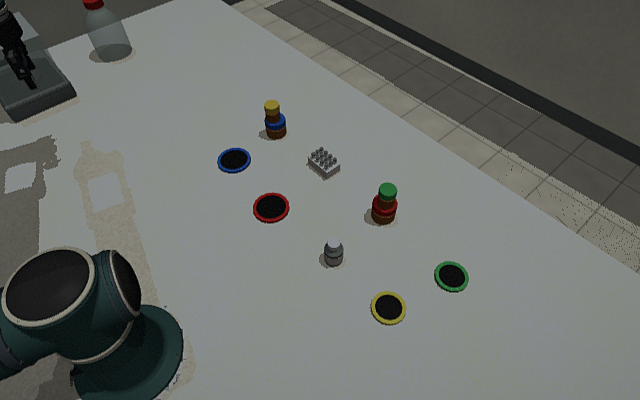

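View pics/top0.png

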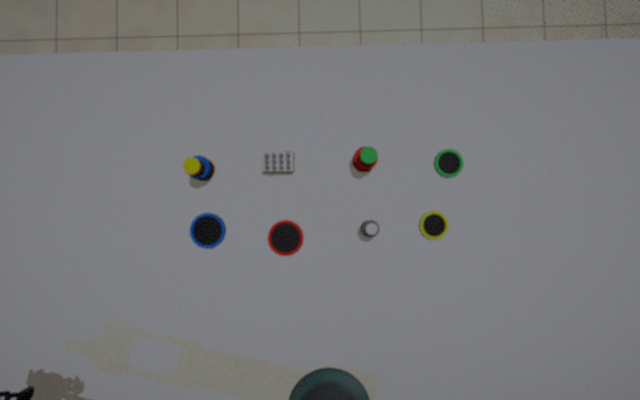

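Stacks: yellow on blue (side 272,120; top 195,168) and green on red (side 386,205; top 366,158). The four holders, rack and bottle are all visible and the arm is clear of them. Next I'll enlarge and segment.

```bash
python3 - <<'E'
import cv2,numpy as np
def crop(n,x0,y0,w,h,k):
    im=cv2.imread(f"pics/{n}0.png")[y0:y0+h,x0:x0+w]
    return cv2.resize(im,None,fx=k,fy=k,interpolation=cv2.INTER_CUBIC)
a=crop("side",240,90,65,65,6);b=crop("side",360,172,65,65,6)
cv2.imwrite("pics/sidecrop.png",np.hstack([a,b]))
a=crop("top",170,140,65,45,6);b=crop("top",340,135,65,45,6)
cv2.imwrite("pics/topcrop.png",np.hstack([a,b]))
R=dict(red=[(0,8),(172,180)],yellow=[(22,35)],green=[(50,80)],blue=[(100,125)])
for n in("side","top"):
    h=cv2.cvtColor(cv2.imread(f"pics/{n}0.png"),cv2.COLOR_BGR2HSV)
    for c,rs in R.items():
        m=np.zeros(h.shape[:2],np.uint8)
        for lo,hi in rs: m|=cv2.inRange(h,(lo,150,70),(hi,255,255))
        k,l,st,ce=cv2.connectedComponentsWithStats(m)
        for i in range(1,k):
            if st[i,4]>25: print(n,c,st[i],ce[i].round(1))
E
```

```text
side red [82  0 16  3 39] [89.1  0.8]
side red [253 193  36  29 266] [270.3 207.8]
side red [374 199  23  14  82] [387.6 207.6]
side yellow [264 100  15  10 113] [271.  104.6]
side yellow [371 291  35  34 305] [388.  307.5]
side green [380 183  17  13 164] [387.8 189. ]
side green [435 262  34  29 150] [452.9 272.8]
side blue [266 113  19  13  74] [278.2 120.9]
side blue [217 148  33  24 205] [233.2 160.3]
top red [353 148  23  21 110] [360.4 160.9]
top red [269 221  34  34 281] [285.2 238.2]
top yellow [184 158  17  17 217] [191.9 165.9]
top yellow [420 212  28  27 226] [433. 225.]
top green [360 148  16  16 196] [367.8 155.4]
top green [435 151  27  26 168] [447.1 163.9]
top blue [197 156  14  22 129] [204.7 166.2]
top blue [191 214  34  34 292] [207.9 230.4]
```

View pics/sidecrop.png

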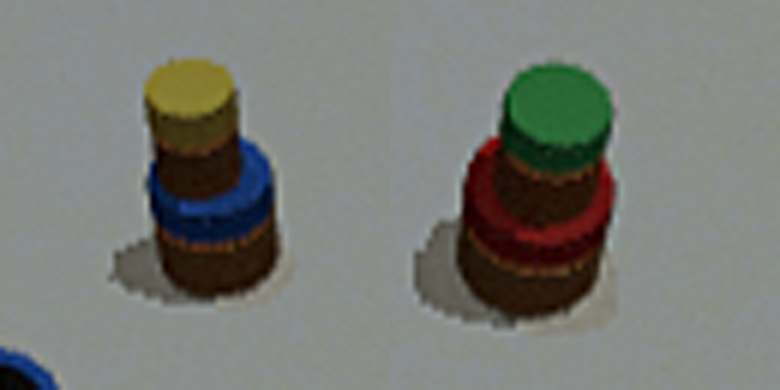

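View pics/topcrop.png

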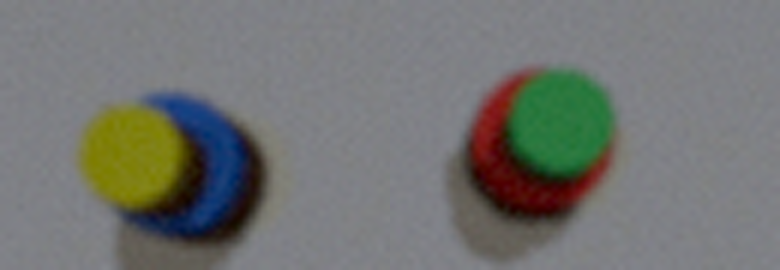

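Crop centres of the small lid tops: yellow at side (271.3,104.2) and top (191.4,165.8), green at side (387.3,187.9) and top (368.1,154.9). I'll triangulate these, then overlay projected outlines to find the wide jars.

```bash
cat > h.py <<'E'
import numpy as np,cv2,pickle,os
from workcell import bot
def cams():
    return {n:bot.read_camera(n) for n in("side","top")}
def K(c): return np.array([[c["fx"],0,c["cx"]],[0,c["fy"],c["cy"]],[0,0,1]])
def proj(c,X):
    X=np.atleast_2d(np.array(X,float)); p=cv2.projectPoints(X,cv2.Rodrigues(c["R"])[0],np.array(c["t"],float),K(c),None)[0]; return p[:,0]
def P(c): return K(c)@np.hstack([c["R"],np.array(c["t"]).reshape(3,1)])
def tri(cs,a,b):
    X=cv2.triangulatePoints(P(cs["side"]),P(cs["top"]),np.array(a,float).reshape(2,1),np.array(b,float).reshape(2,1))[:,0]; X=X[:3]/X[3]
    r=[np.linalg.norm(proj(cs[n],X)[0]-p) for n,p in(("side",a),("top",b))]
    return X,r
def onplane(c,uv,z):
    d=c["R"].T@np.linalg.inv(K(c))@np.array([uv[0],uv[1],1]); o=-c["R"].T@np.array(c["t"]); s=(z-o[2])/d[2]; return o+s*d
def circ(x,y,z,r,n=48):
    a=np.linspace(0,2*np.pi,n,endpoint=False); return np.c_[x+r*np.cos(a),y+r*np.sin(a),np.full(n,z)]
E
python3 - <<'E'
from h import *
cs=cams(); pickle.dump(cs,open("c0.pkl","wb"))
for n,a,b in(("ytop",(271.3,104.2),(191.4,165.8)),("gtop",(387.3,187.9),(368.1,154.9)),
 ("st red",(270.5,207.8),(285.5,237.7)),("st blue",(234,160),(207.7,230.5)),("st yel",(388.3,307.8),(433.5,225.2)),("st grn",(451.8,276.5),(448.3,163.2))):
    X,r=tri(cs,a,b); print(n,(X*1000).round(1),np.round(r,2))
# ellipse fits of holders
R=dict(red=[(0,8),(172,180)],yellow=[(22,35)],green=[(50,80)],blue=[(100,125)])
seeds=dict(side=dict(red=(270,208),yellow=(388,307),green=(452,276),blue=(234,160)),top=dict(red=(285,238),yellow=(433,225),green=(448,163),blue=(208,230)))
E_={}
for n in cs:
    h=cv2.cvtColor(cv2.resize(cs[n]["pixels"],None,fx=4,fy=4,interpolation=cv2.INTER_CUBIC),cv2.COLOR_RGB2HSV)
    for c,rs in R.items():
        m=np.zeros(h.shape[:2],np.uint8)
        for lo,hi in rs: m|=cv2.inRange(h,(lo,90,40),(hi,255,255))
        x,y=seeds[n][c]; mm=np.zeros_like(m); mm[(y-22)*4:(y+22)*4,(x-24)*4:(x+24)*4]=m[(y-22)*4:(y+22)*4,(x-24)*4:(x+24)*4]
        ct=max(cv2.findContours(mm,cv2.RETR_EXTERNAL,cv2.CHAIN_APPROX_NONE)[0],key=lambda q:len(q))
        e=cv2.fitEllipse(cv2.convexHull(ct)); E_[n,c]=((e[0][0]+.5)/4-.5,(e[0][1]+.5)/4-.5); print(n,c,np.round(E_[n,c],2),np.round(np.array(e[1])/4,1))
for c in R:
    X,r=tri(cs,E_["side",c],E_["top",c]); print("ell",c,(X*1000).round(1),np.round(r,2), [ (onplane(cs[n],E_[n,c],.008)*1000).round(1)[:2] for n in cs])
E
```

```text
ytop [617.9 314.2 111.2] [0.15 0.14]
gtop [ 633.  -107.8  115. ] [0.14 0.12]
st red [438.9 100.8   3.6] [0.39 0.32]
st blue [462.8 302.1   5.4] [0.1  0.09]
st yel [ 463.  -283.6    6. ] [0.13 0.09]
st grn [ 623.6 -328.5    6.7] [0.38 0.27]
side red [270.6  207.22] [30.1 37. ]
side yellow [388.11 307.58] [33.  36.3]
side green [451.28 276.06] [28.9 35.3]
side blue [233.53 159.78] [25.  33.8]
top red [285.18 237.64] [35.2 35.4]
top yellow [433.53 224.98] [28.3 28.7]
top green [448.39 162.82] [27.7 28.3]
top blue [207.17 230.19] [35.2 35.6]
ell red [439.3 101.4   5.1] [0.25 0.2 ] [array([437.7,  99.8]), array([439.8, 100.9])]
ell yellow [ 463.3 -283.3    6.4] [0.09 0.06] [array([ 462.5, -283.5]), array([ 463.4, -283. ])]
ell green [ 623.8 -327.8    7.8] [0.08 0.06] [array([ 623.5, -327.7]), array([ 623.9, -327.9])]
ell blue [463.2 304.    4.7] [0.34 0.31] [array([461.1, 301.6]), array([463.8, 302.7])]
```

```bash
python3 - <<'E'
from h import *
cs=pickle.load(open("c0.pkl","rb"))
print([ (onplane(cs[n],p,.110)*1000).round(1) for n,p in(("side",(271.3,104.2)),("top",(191.4,165.8)),("side",(387.3,187.9)),("top",(368.1,154.9)))])
from scipy.optimize import minimize
def mask(c,x,y,parts,S=4):
    m=np.zeros((400*S,640*S),np.uint8)
    pts=np.vstack([proj(c,circ(x,y,z,r)) for z,r in parts])
    cv2.fillConvexPoly(m,cv2.convexHull(((pts+.5)*S-.5).round().astype(np.int32)),1); return m
# fit silhouette of whole stack
R={"blue":((616,314),),"red":((632,-108),)}
S=4
out=[]
for nm,(x0,y0) in (("blue",(.617,.3135)),("red",(.632,-.108))):
    obs={}
    for n,c in cs.items():
        h=cv2.cvtColor(cv2.resize(c["pixels"],None,fx=S,fy=S,interpolation=cv2.INTER_CUBIC),cv2.COLOR_RGB2HSV)
        obs[n]=((h[:,:,1]>95)).astype(np.uint8)
    def cost(p):
        t=0
        for n,c in cs.items():
            m=mask(c,p[2],p[3],[(.110,.021),(.056,.021)])|mask(c,p[0],p[1],[(.056,.03),(.0,.03)])
            u,v=proj(c,(x0,y0,.05))[0]; u,v=int(u*S),int(v*S); w=26*S
            t+=(m[v-w:v+w,u-w:u+w]!=obs[n][v-w:v+w,u-w:u+w]).sum()
        return t
    r=minimize(cost,[x0,y0,x0,y0],method="Nelder-Mead",options=dict(initial_simplex=np.array([[x0,y0,x0,y0]]*5)+np.vstack([np.zeros(4),np.eye(4)*.006])))
    print(nm,(r.x*1000).round(1),r.fun,cost([x0,y0,x0,y0]))
    for n,c in cs.items():
        im=cv2.resize(c["pixels"][:,:,::-1],None,fx=6,fy=6,interpolation=cv2.INTER_CUBIC)
        p=r.x
        for x,y,z,rr in((p[2],p[3],.11,.021),(p[0],p[1],.056,.03),(p[0],p[1],0,.03)):
            q=((proj(c,circ(x,y,z,rr))+.5)*6-.5).round().astype(np.int32); cv2.polylines(im,[q],True,(255,255,255),1)
        u,v=(proj(c,(x0,y0,.05))[0]*6).astype(int); out.append(im[v-150:v+150,u-150:u+150])
cv2.imwrite("pics/ov.png",np.vstack([np.hstack(out[:2]),np.hstack(out[2:])]))
E
```

```text
[array([618.4, 315.7, 110. ]), array([618.3, 314.4, 110. ]), array([ 636.1, -105.2,  110. ]), array([ 634. , -108.6,  110. ])]
blue [624.  318.3 616.8 314.1] 2355.0 4783
red [ 636.  -105.9  633.  -108.2] 1998.0 3140
```

View pics/ov.png

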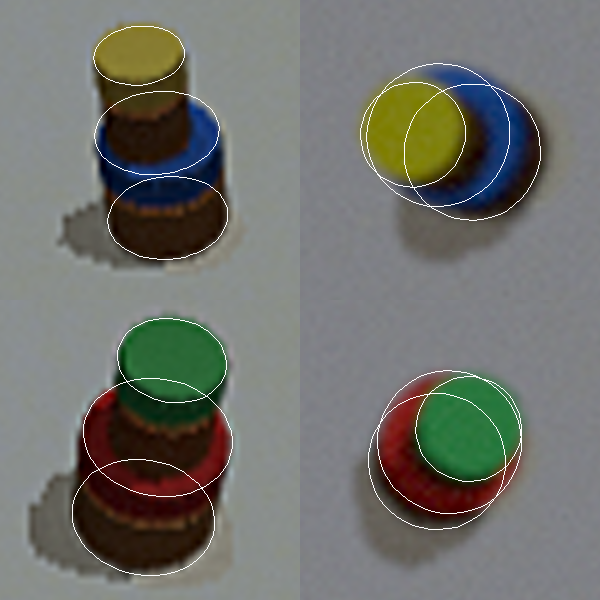

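Both lid tops fit well: yellow about (617.5,314.3), green about (634,-108). The wide-jar outlines are rougher, so I'll remeasure them once the tops are off. Now for the jaw direction.

```bash
python3 - <<'E'
from h import *
s=bot.read_state(); R=cv2.Rodrigues(np.array(s["tcp_rot"]))[0]; print(R.round(3)); print(s["time"],s["tool_pos"])
cs=pickle.load(open("c0.pkl","rb"))
for n,u,z in(("rack",(279,163),.045),("reagent",(370,229),.075),):print(n,onplane(cs["top"],u,z))
t=s["tool_pos"]*1000; print(np.array([617.5,314.3,220])-t)
E
```

```text
[[ 0.973 -0.     0.23 ]
 [-0.23  -0.001  0.973]
 [-0.    -1.    -0.001]]
0.2 [0.15499239 0.65652613 0.25541791]
rack [0.62914405 0.11002279 0.045     ]
reagent [ 0.4572133 -0.1114984  0.075    ]
[ 462.50761115 -342.22613163  -35.41791392]
```

```bash
python3 -m jog '[[50,-37,-5,0,85],[100,-74,-10,0,85],[150,-111,-15,0,85],[200,-148,-20,0,85],[250,-185,-25,0,85],[300,-222,-30,0,85],[350,-259,-35,0,85],[400,-296,-35,0,85],[440,-325,-35,0,85],[462,-342,-35,0,85]]' 40
```

```text
time: 1.45
tool_pos: [0.6188, 0.313, 0.2209]
tcp_rot: [-1.563, 0.184, -0.184]
wrist_force: [0.1, 0.3, 0.2]
width: 0.992
```

```bash
python3 -m jog '[[-1,1,-30,0,85],[-1,1,-60,0,85],[-1,1,-85,0,85],[-1,1,-105,0,85],[-1,1,-118,0,85],[-1,1,-126,0,85],[-1,1,-128,0,85],[-1,1,-128,0,85],[-1,1,-128,0,85],[-1,1,-128,0,85]]' 40
python3 - <<'E'
from h import *
c=cams(); cv2.imwrite("pics/a1.png",np.hstack([cv2.resize(c["side"]["pixels"][70:170,220:320,::-1],None,fx=4,fy=4),cv2.resize(c["top"]["pixels"][110:210,150:250,::-1],None,fx=4,fy=4)]))
E
```

```text
time: 2.7
tool_pos: [0.6165, 0.3161, 0.094]
tcp_rot: [-1.563, 0.181, -0.183]
wrist_force: [-0.2, 0.4, 0.7]
width: 0.995
```

View pics/a1.png

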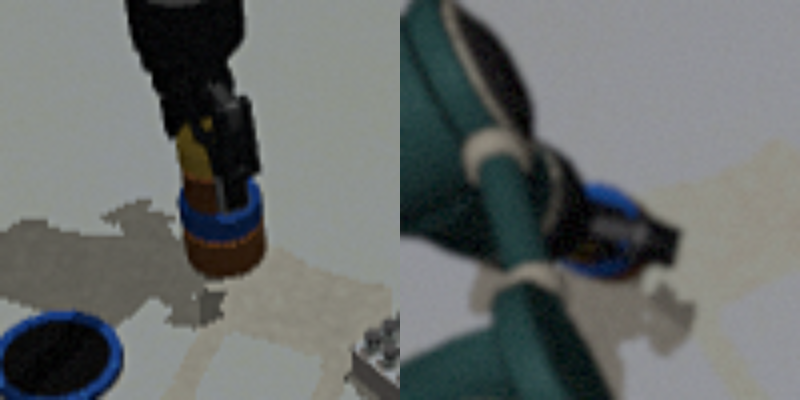

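The jaws straddle the yellow jar, with the visible finger at side crop (235,175), and the blue jar below stands undisturbed. Next I close and lift a little.

```bash
python3 -m jog '[[0,-1,-1,0,85],[0,-1,-1,0,60],[0,-1,-1,0,50],[0,-1,-1,0,44],[0,-1,-1,0,40],[0,-1,-1,0,36],[0,-1,-1,0,34],[0,-1,-1,0,34],[0,-1,-1,0,34],[0,-1,-1,0,34]]' 40
```

```text
time: 4.05
tool_pos: [0.6163, 0.3151, 0.0925]
tcp_rot: [-1.563, 0.182, -0.182]
wrist_force: [0.4, 0.7, 2.1]
width: 0.483
```

```bash
python3 -m jog '[[0,0,2,0,34],[0,0,8,0,34],[0,0,20,0,34],[0,0,36,0,34],[0,0,55,0,34],[0,0,75,0,34],[0,0,95,0,34],[0,0,108,0,34],[0,0,114,0,34],[0,0,115,0,34]]'
python3 - <<'E'
from h import *
c=cams(); pickle.dump(c,open("c1.pkl","wb")); cv2.imwrite("pics/a2.png",np.hstack([cv2.resize(c["side"]["pixels"][70:170,220:320,::-1],None,fx=4,fy=4),cv2.resize(c["top"]["pixels"][110:210,150:250,::-1],None,fx=4,fy=4)]))
E
```

```text
time: 5.3
tool_pos: [0.6161, 0.3149, 0.2074]
tcp_rot: [-1.563, 0.182, -0.182]
wrist_force: [0.2, -0.3, -1.3]
width: 0.482
```

View pics/a2.png

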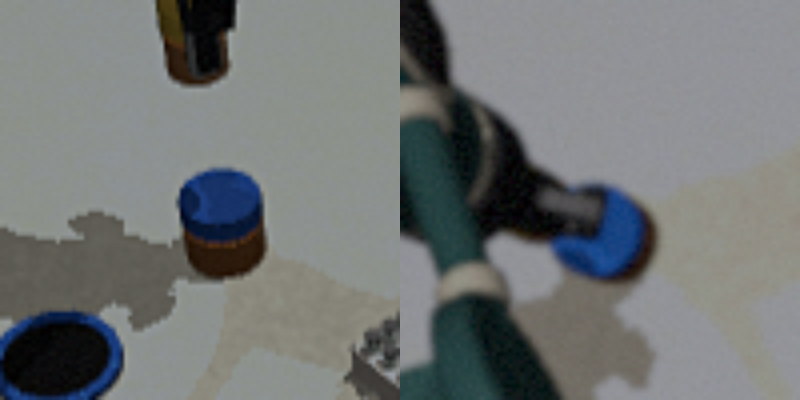

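Yellow is held upright and the blue jar stayed put (side crop 222,222). Next I carry yellow to its holder.

```bash
python3 -m jog '[[-4,-15,0,0,34],[-14,-55,0,0,34],[-28,-110,0,0,34],[-42,-165,0,0,34],[-56,-220,0,0,34],[-70,-275,0,0,34],[-84,-330,0,0,34],[-98,-385,0,0,34],[-112,-440,0,0,34],[-122,-480,0,0,34]]'
```

```text
time: 6.65
tool_pos: [0.492, -0.1675, 0.2068]
tcp_rot: [-1.563, 0.184, -0.182]
wrist_force: [-0.7, 0.8, -1.2]
width: 0.484
```

```bash
python3 -m jog '[[-12,-45,0,0,34],[-22,-85,0,0,34],[-30,-110,-10,0,34],[-32,-117,-30,0,34],[-32,-118,-55,0,34],[-32,-118,-75,0,34],[-32,-118,-95,0,34],[-32,-118,-110,0,34],[-32,-118,-118,0,34],[-32,-118,-120,0,34]]'
python3 - <<'E'
from h import *
c=cams(); cv2.imwrite("pics/a3.png",np.hstack([cv2.resize(c["side"]["pixels"][230:330,340:440,::-1],None,fx=4,fy=4),cv2.resize(c["top"]["pixels"][180:280,380:480,::-1],None,fx=4,fy=4)]))
E
```

```text
time: 7.9
tool_pos: [0.4617, -0.283, 0.0869]
tcp_rot: [-1.563, 0.183, -0.181]
wrist_force: [-0.3, -0.0, -0.3]
width: 0.481
```

View pics/a3.png

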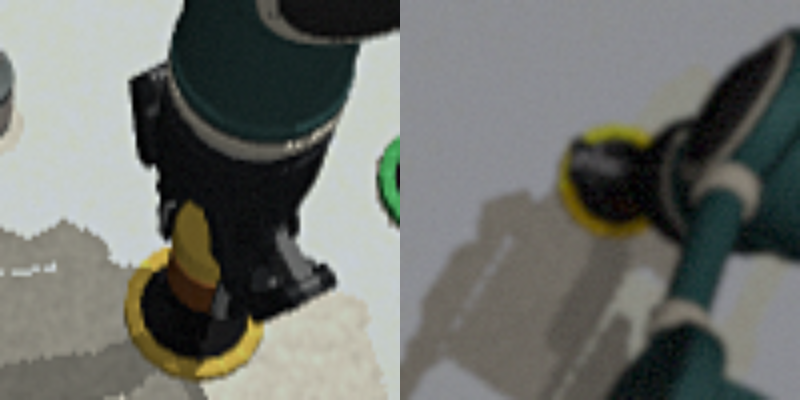

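Yellow hangs about 46 mm up, over its dish (side crop 195,320). I'll lower it slowly, watching the force.

```bash
python3 -m jog '[[0,0,-10,0,34],[0,0,-20,0,34],[0,0,-30,0,34],[0,0,-37,0,34],[0,0,-40,0,34],[0,0,-42,0,34],[0,0,-44,0,34],[0,0,-45,0,34],[0,0,-46,0,34],[0,0,-46,0,34]]'
```

```text
time: 9.25
tool_pos: [0.462, -0.2831, 0.0413]
tcp_rot: [-1.563, 0.182, -0.182]
wrist_force: [-0.0, 0.6, -0.7]
width: 0.481
```

```bash
python3 -m jog '[[0,0,-0.5,0,34],[0,0,-0.5,0,34],[0,0,-1,0,34],[0,0,-1,0,34],[0,0,-1.5,0,34],[0,0,-1.5,0,34],[0,0,-1.5,0,34],[0,0,-1.5,0,34],[0,0,-1.5,0,34],[0,0,-1.5,0,34]]'
```

```text
time: 10.5
tool_pos: [0.4622, -0.2831, 0.0405]
tcp_rot: [-1.563, 0.182, -0.182]
wrist_force: [-2.5, 1.0, 5.1]
width: 0.483
```

Contact is at 5 N, so I release and rise.

```bash
python3 -m jog '[[0,0,0,0,46],[0,0,0,0,52],[0,0,0,0,60],[0,0,0,0,70],[0,0,0,0,80],[0,0,4,0,80],[0,0,25,0,80],[0,0,60,0,80],[0,0,100,0,80],[0,0,130,0,80]]'
```

```text
time: 11.75
tool_pos: [0.4626, -0.2834, 0.172]
tcp_rot: [-1.564, 0.181, -0.184]
wrist_force: [1.0, 0.4, -0.7]
width: 0.936
```

```bash
python3 -m jog '[[5,5,20,0,85],[30,30,38,0,85],[60,60,38,0,85],[90,92,38,0,85],[120,122,38,0,85],[148,150,38,0,85],[165,168,38,0,85],[171,175,38,0,85],[171,175,38,0,85],[171,175,38,0,85]]'
python3 - <<'E'
from h import *
c=cams(); cv2.imwrite("pics/a4.png",np.hstack([cv2.resize(c["side"]["pixels"][230:330,340:440,::-1],None,fx=4,fy=4),cv2.resize(c["top"]["pixels"][130:230,380:480,::-1],None,fx=4,fy=4)]))
E
```

```text
time: 13.0
tool_pos: [0.6323, -0.109, 0.2077]
tcp_rot: [-1.564, 0.183, -0.182]
wrist_force: [0.2, -0.8, 0.2]
width: 0.996
```

View pics/a4.png

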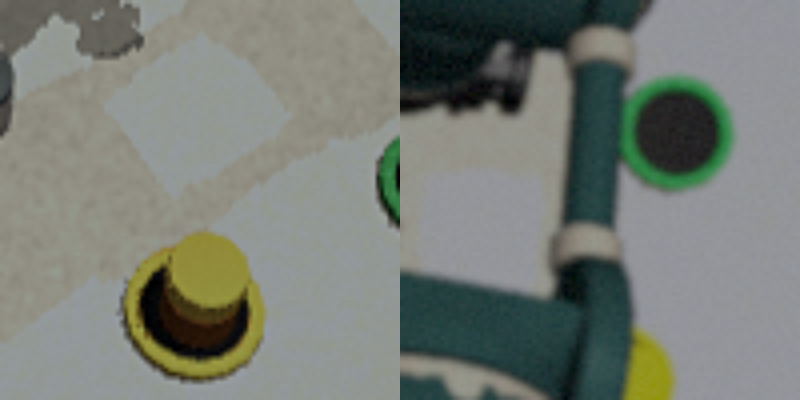

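Yellow stands upright inside its dish (side crop 207,300). Now down on green.

```bash
python3 -m jog '[[1,1,-30,0,85],[1,1,-60,0,85],[1,1,-85,0,85],[1,1,-103,0,85],[1,1,-112,0,85],[1,1,-115,0,85],[1,1,-115,0,85],[1,1,-115,0,85],[1,1,-115,0,75],[1,1,-115,0,65]]' 40
python3 - <<'E'
from h import *
c=cams(); cv2.imwrite("pics/a5.png",np.hstack([cv2.resize(c["side"]["pixels"][150:250,340:440,::-1],None,fx=4,fy=4),cv2.resize(c["top"]["pixels"][110:210,310:410,::-1],None,fx=4,fy=4)]))
E
```

```text
time: 14.35
tool_pos: [0.6343, -0.1071, 0.0932]
tcp_rot: [-1.563, 0.181, -0.182]
wrist_force: [-0.5, 0.4, -1.2]
width: 0.761
```

View pics/a5.png

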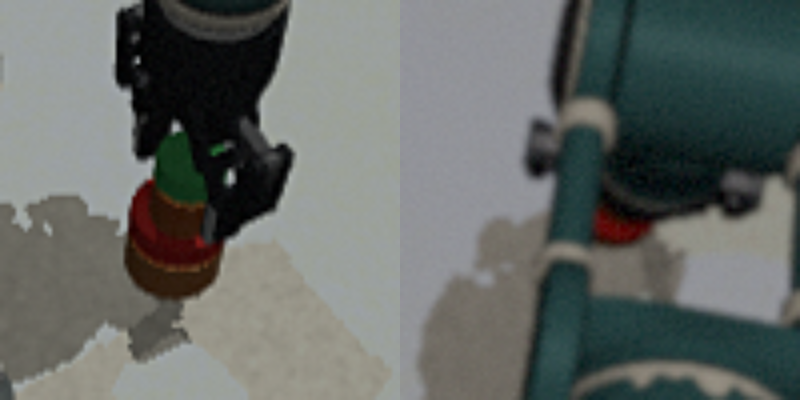

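The jaws straddle green (side crop 180,170), one finger on each side, with no force showing. Close and lift.

```bash
python3 -m jog '[[0,0,0,0,56],[0,0,0,0,50],[0,0,0,0,46],[0,0,0,0,43],[0,0,0,0,40],[0,0,0,0,37],[0,0,0,0,34],[0,0,0,0,34],[0,0,0,0,34],[0,0,0,0,34]]' 40
```

```text
time: 15.7
tool_pos: [0.6342, -0.1071, 0.0929]
tcp_rot: [-1.563, 0.182, -0.182]
wrist_force: [0.8, -0.1, 1.8]
width: 0.486
```

```bash
python3 -m jog '[[0,0,2,0,34],[0,0,8,0,34],[0,0,20,0,34],[0,0,36,0,34],[0,0,55,0,34],[0,0,75,0,34],[0,0,95,0,34],[0,0,108,0,34],[0,0,114,0,34],[0,0,115,0,34]]'
python3 - <<'E'
from h import *
c=cams(); cv2.imwrite("pics/a6.png",np.hstack([cv2.resize(c["side"]["pixels"][130:230,340:440,::-1],None,fx=4,fy=4),cv2.resize(c["top"]["pixels"][110:210,310:410,::-1],None,fx=4,fy=4)]))
E
```

```text
time: 16.95
tool_pos: [0.634, -0.1071, 0.2079]
tcp_rot: [-1.563, 0.182, -0.182]
wrist_force: [0.1, -1.4, -1.1]
width: 0.486
```

View pics/a6.png

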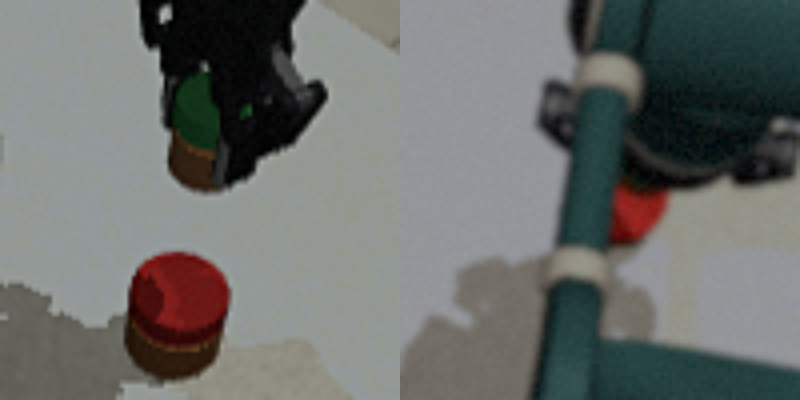

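Green is lifted alone and red stays (side crop 178,315). On to the green holder, (-10,-221).

```bash
python3 -m jog '[[0,-12,0,0,34],[-2,-50,0,0,34],[-4,-100,0,0,34],[-6,-150,0,0,34],[-8,-190,0,0,34],[-10,-214,-10,0,34],[-10,-221,-30,0,34],[-10,-221,-60,0,34],[-10,-221,-90,0,34],[-10,-221,-110,0,34]]'
```

```text
time: 18.3
tool_pos: [0.6226, -0.3257, 0.0939]
tcp_rot: [-1.561, 0.185, -0.177]
wrist_force: [-0.2, 0.3, -1.0]
width: 0.483
```

```bash
python3 -m jog '[[0,0,-18,0,34],[0,0,-35,0,34],[0,0,-45,0,34],[0,0,-50,0,34],[0,0,-53,0,34],[0,0,-55,0,34],[0,0,-56,0,34],[0,0,-57,0,34],[0,0,-57,0,34],[0,0,-57,0,34]]'
python3 - <<'E'
from h import *
c=cams(); cv2.imwrite("pics/a7.png",np.hstack([cv2.resize(c["side"]["pixels"][220:320,400:500,::-1],None,fx=4,fy=4),cv2.resize(c["top"]["pixels"][110:210,390:490,::-1],None,fx=4,fy=4)]))
E
```

```text
time: 19.55
tool_pos: [0.6242, -0.3282, 0.041]
tcp_rot: [-1.563, 0.182, -0.182]
wrist_force: [-0.2, -0.4, -0.4]
width: 0.482
```

View pics/a7.png

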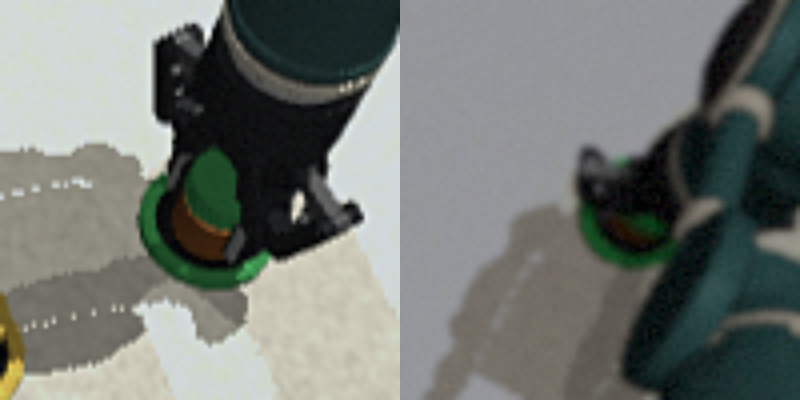

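Green hangs centred in its dish (side crop 205,225), nearly touching. I make the last 1.5 mm now.

```bash
python3 -m jog '[[0,0,-0.5,0,34],[0,0,-0.5,0,34],[0,0,-1,0,34],[0,0,-1,0,34],[0,0,-1.3,0,34],[0,0,-1.3,0,34],[0,0,-1.3,0,34],[0,0,-1.3,0,34],[0,0,-1.3,0,34],[0,0,-1.3,0,34]]'
```

```text
time: 20.9
tool_pos: [0.6242, -0.3281, 0.0409]
tcp_rot: [-1.563, 0.182, -0.182]
wrist_force: [-3.7, 1.6, 7.9]
width: 0.483
```

```bash
python3 -m jog '[[0,0,0,0,46],[0,0,0,0,52],[0,0,0,0,60],[0,0,0,0,70],[0,0,0,0,80],[0,0,4,0,80],[0,0,25,0,85],[0,0,60,0,85],[0,0,100,0,85],[0,0,130,0,85]]'
python3 - <<'E'
from h import *
c=cams(); pickle.dump(c,open("c2.pkl","wb"));cv2.imwrite("pics/a8s.png",c["side"]["pixels"][:,:,::-1]);cv2.imwrite("pics/a8t.png",c["top"]["pixels"][:,:,::-1])
E
```

```text
time: 22.15
tool_pos: [0.6252, -0.3287, 0.1739]
tcp_rot: [-1.565, 0.179, -0.185]
wrist_force: [-0.0, 0.9, -0.8]
width: 0.995
```

View pics/a8s.png

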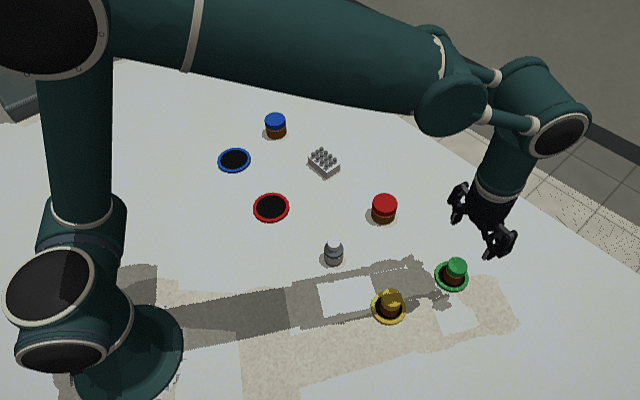

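View pics/a8t.png

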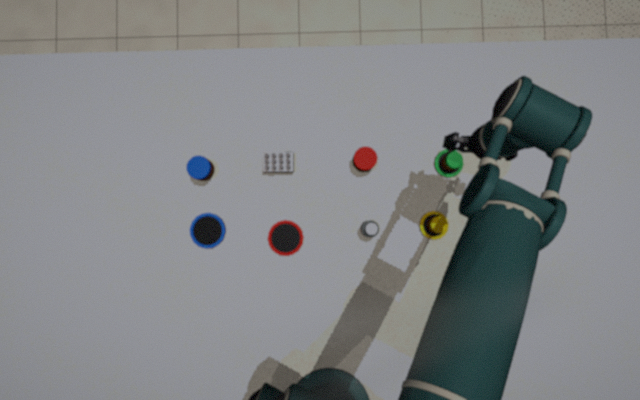

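Both small jars are in their dishes (side yellow 390,305; green 455,273). Both wide lids are in clear view: side red about 384,203 and blue about 275,120; top red 365,158 and blue 200,168. I'll enlarge them.

```bash
python3 - <<'E'
from h import *
c=pickle.load(open("c2.pkl","rb"))
def cr(n,u,v): return cv2.resize(c[n]["pixels"][v-20:v+20,u-20:u+20,::-1],None,fx=9,fy=9,interpolation=cv2.INTER_CUBIC)
cv2.imwrite("pics/a9.png",cv2.resize(np.vstack([np.hstack([cr("side",384,205),cr("top",365,160)]),np.hstack([cr("side",275,123),cr("top",200,168)])]),(600,600)))
R=dict(red=[(0,9),(170,180)],blue=[(100,125)])
for n in c:
    h=cv2.cvtColor(cv2.resize(c[n]["pixels"],None,fx=4,fy=4,interpolation=cv2.INTER_CUBIC),cv2.COLOR_RGB2HSV)
    for k,(u,v) in dict(red=(384,205) if n=="side" else (365,160),blue=(275,123) if n=="side" else (200,168)).items():
        m=np.zeros(h.shape[:2],np.uint8)
        for lo,hi in R[k]: m|=cv2.inRange(h,(lo,110,50),(hi,255,255))
        mm=m[(v-18)*4:(v+18)*4,(u-18)*4:(u+18)*4]; ct=max(cv2.findContours(mm,0,1)[0],key=cv2.contourArea); x,y,w,hh=cv2.boundingRect(ct); print(n,k,"bbox",u-18+x/4,v-18+y/4,w/4,hh/4)
E
```

```text
side red bbox 372.5 193.0 25.0 24.0
side blue bbox 264.75 112.5 20.75 17.75
top red bbox 353.25 147.0 23.75 24.5
top blue bbox 187.0 156.0 24.5 23.5
```

View pics/a9.png

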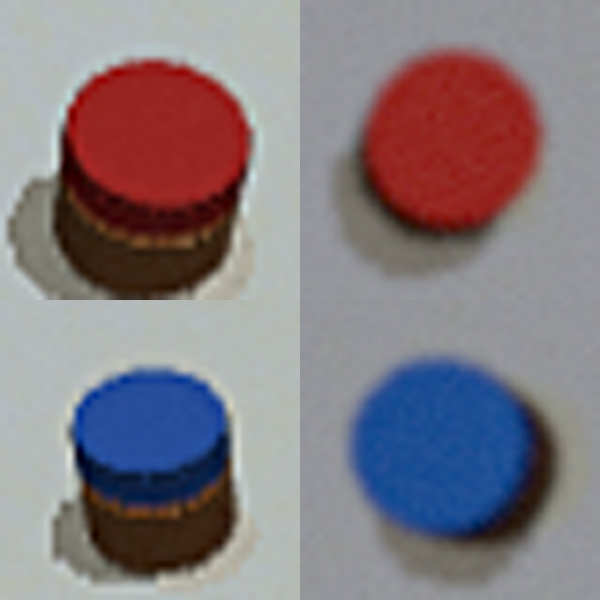

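Lid-top centres: red side (384.6,202.4), top (365.1,158.0); blue side (274.6,118.8), top (198.6,167.0).

```bash
python3 - <<'E'
from h import *
c=pickle.load(open("c2.pkl","rb"))
for n,a,b in(("red",(384.6,202.4),(365.1,158.)),("blue",(274.6,118.8),(198.6,167.0))):
    X,r=tri(c,a,b); print(n,(X*1000).round(1),np.round(r,2),[(onplane(c[m],p,.056)*1000).round(1) for m,p in(("side",a),("top",b))])
E
```

```text
red [ 634.4 -106.5   56.7] [0.14 0.12] [array([ 634.6, -106. ,   56. ]), array([ 634.8, -106.8,   56. ])]
blue [621.6 311.3  57.4] [0.38 0.37] [array([621.5, 313.2,  56. ]), array([622.5, 311.1,  56. ])]
```

```bash
python3 -m jog '[[1,20,5,0,85],[3,65,5,0,85],[5,115,5,0,85],[7,165,5,0,85],[9,205,0,0,85],[9,220,-15,0,85],[9,222,-40,0,85],[9,222,-60,0,85],[9,222,-70,0,85],[9,222,-72,0,85]]'
python3 - <<'E'
from h import *
c=cams(); cv2.imwrite("pics/b1.png",np.hstack([cv2.resize(c["side"]["pixels"][150:250,340:440,::-1],None,fx=4,fy=4),cv2.resize(c["top"]["pixels"][110:210,310:410,::-1],None,fx=4,fy=4)]))
E
```

```text
time: 23.5
tool_pos: [0.6323, -0.1065, 0.0961]
tcp_rot: [-1.563, 0.184, -0.181]
wrist_force: [0.5, 0.1, -0.6]
width: 0.995
```

View pics/b1.png

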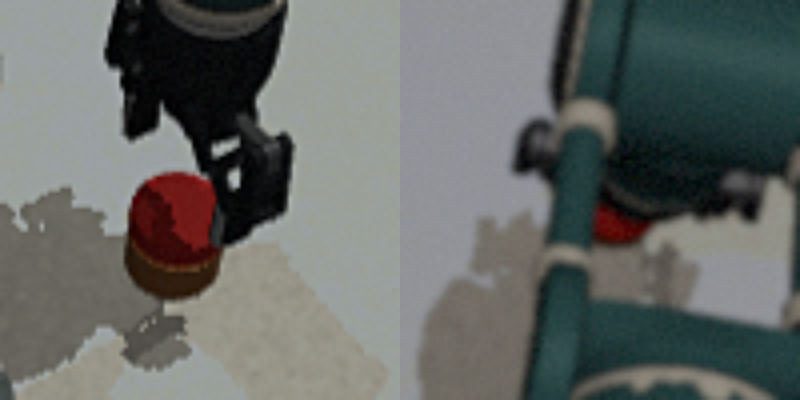

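The jaws are above red, one finger each side (side crop 130,115 and 260,200). Down to grasp height.

```bash
python3 -m jog '[[2,0,-10,0,85],[2,0,-22,0,85],[2,0,-35,0,85],[2,0,-45,0,85],[2,0,-52,0,85],[2,0,-56,0,85],[2,0,-56,0,85],[2,0,-56,0,85],[2,0,-56,0,85],[2,0,-56,0,80]]' 50
```

```text
time: 24.85
tool_pos: [0.6353, -0.1061, 0.0418]
tcp_rot: [-1.563, 0.182, -0.182]
wrist_force: [-0.5, -0.9, 0.6]
width: 0.937
```

```bash
python3 -m jog '[[0,0,0,0,74],[0,0,0,0,69],[0,0,0,0,65],[0,0,0,0,62],[0,0,0,0,60],[0,0,0,0,57],[0,0,0,0,54],[0,0,0,0,52],[0,0,0,0,52],[0,0,0,0,52]]' 50
```

```text
time: 26.1
tool_pos: [0.6354, -0.1061, 0.0418]
tcp_rot: [-1.563, 0.181, -0.183]
wrist_force: [0.7, 0.7, 4.2]
width: 0.693
```

```bash
python3 -m jog '[[0,0,2,0,52],[0,0,8,0,52],[0,0,20,0,52],[0,0,36,0,52],[0,0,55,0,52],[0,0,75,0,52],[0,0,92,0,52],[0,0,104,0,52],[0,0,109,0,52],[0,0,110,0,52]]'
python3 - <<'E'
from h import *
c=cams(); cv2.imwrite("pics/b2.png",np.hstack([cv2.resize(c["side"]["pixels"][110:250,330:470,::-1],None,fx=3,fy=3),cv2.resize(c["top"]["pixels"][110:250,270:410,::-1],None,fx=3,fy=3)]))
E
```

```text
time: 27.35
tool_pos: [0.635, -0.106, 0.1515]
tcp_rot: [-1.563, 0.182, -0.182]
wrist_force: [1.0, 0.5, -1.6]
width: 0.689
```

View pics/b2.png

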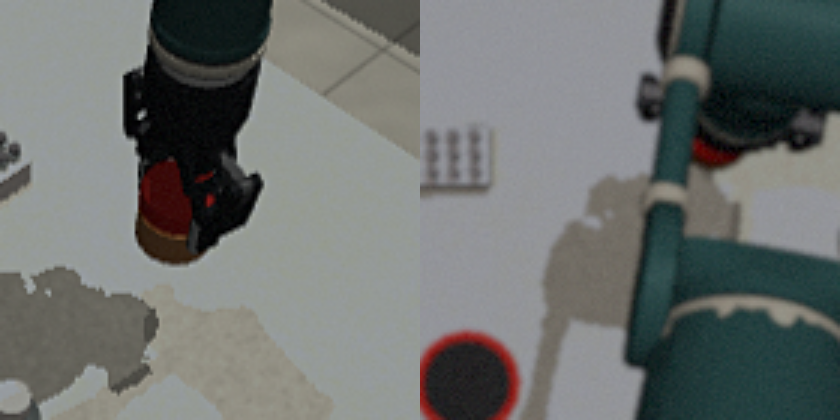

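Red is held upright at a width of 59 mm. Next, move to the red holder by (-196,+207).

```bash
python3 -m jog '[[-5,5,5,0,52],[-25,26,10,0,52],[-58,60,10,0,52],[-92,97,10,0,52],[-126,133,10,0,52],[-158,167,10,0,52],[-182,192,5,0,52],[-194,204,-5,0,52],[-196,207,-25,0,52],[-196,207,-45,0,52]]'
```

```text
time: 28.7
tool_pos: [0.4391, 0.1011, 0.1058]
tcp_rot: [-1.563, 0.181, -0.182]
wrist_force: [0.4, -0.3, -2.2]
width: 0.69
```

```bash
python3 -m jog '[[0,0,-20,0,52],[0,0,-35,0,52],[0,0,-45,0,52],[0,0,-50,0,52],[0,0,-53,0,52],[0,0,-55,0,52],[0,0,-57,0,52],[0,0,-58,0,52],[0,0,-58,0,52],[0,0,-58,0,52]]'
python3 - <<'E'
from h import *
c=cams(); cv2.imwrite("pics/b3.png",np.hstack([cv2.resize(c["side"]["pixels"][150:250,220:320,::-1],None,fx=4,fy=4),cv2.resize(c["top"]["pixels"][180:280,240:340,::-1],None,fx=4,fy=4)]))
E
```

```text
time: 29.95
tool_pos: [0.4391, 0.101, 0.0486]
tcp_rot: [-1.563, 0.182, -0.182]
wrist_force: [-0.4, 0.0, -1.7]
width: 0.691
```

View pics/b3.png

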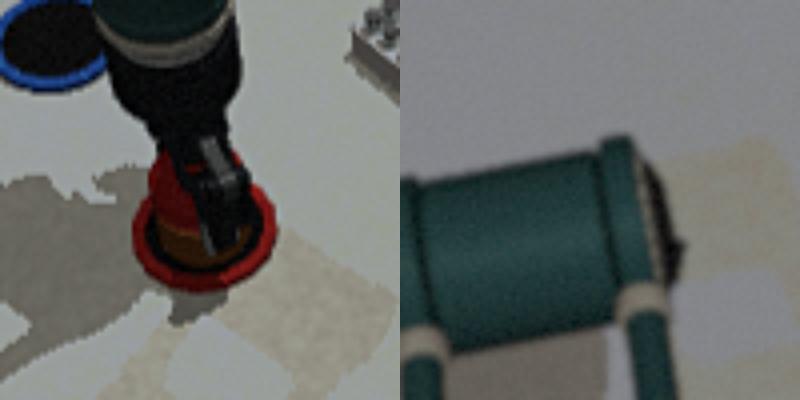

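Red is within the rim, with an even black gap (side crop 205,240). Lower to contact.

```bash
python3 -m jog '[[0,0,-1,0,52],[0,0,-1.5,0,52],[0,0,-2,0,52],[0,0,-2.4,0,52],[0,0,-2.7,0,52],[0,0,-3,0,52],[0,0,-3.2,0,52],[0,0,-3.2,0,52],[0,0,-3.2,0,52],[0,0,-3.2,0,52]]'
```

```text
time: 31.3
tool_pos: [0.4391, 0.1009, 0.0458]
tcp_rot: [-1.563, 0.182, -0.182]
wrist_force: [-3.6, -0.7, 5.1]
width: 0.691
```

Contact at 5 N. Release.

```bash
python3 -m jog '[[0,0,0,0,62],[0,0,0,0,66],[0,0,0,0,72],[0,0,0,0,80],[0,0,0,0,85],[0,0,4,0,85],[0,0,25,0,85],[0,0,55,0,85],[0,0,85,0,85],[0,0,105,0,85]]'
```

```text
time: 32.55
tool_pos: [0.4398, 0.1011, 0.1522]
tcp_rot: [-1.562, 0.18, -0.184]
wrist_force: [-0.6, -0.7, -0.0]
width: 0.994
```

```bash
python3 -m jog '[[8,9,5,0,85],[38,44,5,0,85],[72,84,5,0,85],[106,124,5,0,85],[140,163,5,0,85],[166,193,0,0,85],[179,208,-10,0,85],[182,211,-28,0,85],[182,211,-44,0,85],[182,211,-52,0,85]]'
python3 - <<'E'
from h import *
c=cams(); pickle.dump(c,open("c3.pkl","wb")); cv2.imwrite("pics/b4.png",np.hstack([cv2.resize(c["side"]["pixels"][80:240,200:360,::-1],None,fx=2.5,fy=2.5),cv2.resize(c["top"]["pixels"][110:270,150:310,::-1],None,fx=2.5,fy=2.5)]))
E
```

```text
time: 33.8
tool_pos: [0.6192, 0.3107, 0.0955]
tcp_rot: [-1.565, 0.185, -0.18]
wrist_force: [0.2, -0.4, -0.2]
width: 0.994
```

View pics/b4.png

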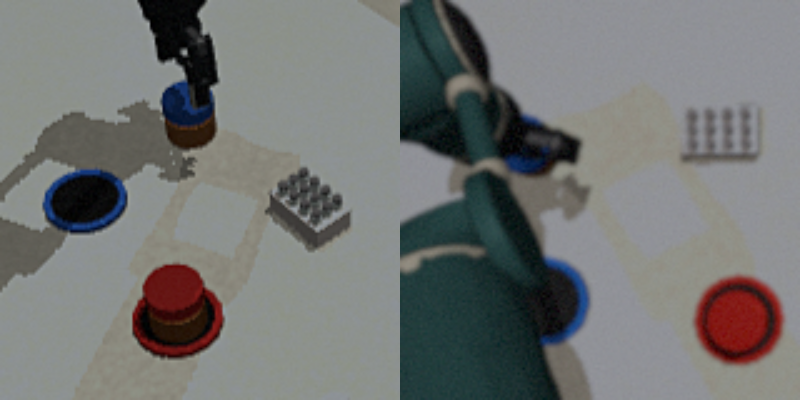

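Red sits concentric in its dish (top crop 738,320). Next, down on blue.

```bash
python3 -m jog '[[1,0,-10,0,85],[1,0,-22,0,85],[1,0,-35,0,85],[1,0,-45,0,85],[1,0,-52,0,85],[1,0,-56,0,85],[1,0,-57,0,85],[1,0,-57,0,85],[1,0,-57,0,85],[1,0,-57,0,80]]' 50
python3 - <<'E'
from h import *
c=cams(); cv2.imwrite("pics/b5.png",cv2.resize(c["side"]["pixels"][80:160,230:330,::-1],None,fx=5,fy=5))
E
```

```text
time: 35.15
tool_pos: [0.6223, 0.3121, 0.0417]
tcp_rot: [-1.563, 0.181, -0.182]
wrist_force: [0.3, -0.1, 0.4]
width: 0.936
```

View pics/b5.png

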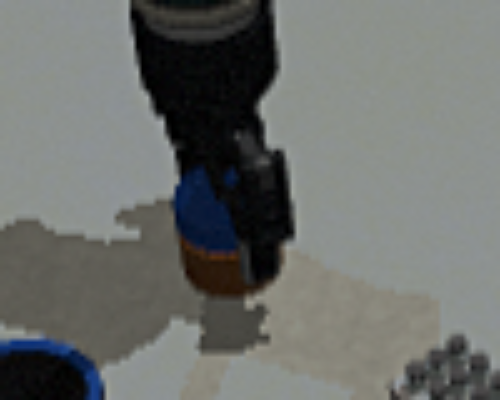

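The jaws straddle blue (side crop 230,230) and no force shows.

```bash
python3 -m jog '[[0,0,0,0,74],[0,0,0,0,69],[0,0,0,0,65],[0,0,0,0,62],[0,0,0,0,60],[0,0,0,0,57],[0,0,0,0,54],[0,0,0,0,52],[0,0,0,0,52],[0,0,0,0,52]]' 50
```

```text
time: 36.5
tool_pos: [0.6225, 0.3121, 0.0418]
tcp_rot: [-1.563, 0.181, -0.183]
wrist_force: [0.5, 0.7, 5.5]
width: 0.691
```

```bash
python3 -m jog '[[0,0,2,0,52],[0,0,8,0,52],[0,0,20,0,52],[0,0,36,0,52],[0,0,52,0,52],[0,0,68,0,52],[0,0,78,0,52],[0,0,80,0,52],[0,0,80,0,52],[0,0,80,0,52]]'
```

```text
time: 37.75
tool_pos: [0.6215, 0.3117, 0.1203]
tcp_rot: [-1.564, 0.183, -0.181]
wrist_force: [-0.2, 0.0, -1.3]
width: 0.69
```

```bash
python3 -m jog '[[-5,0,0,0,52],[-22,-1,0,0,52],[-50,-3,0,0,52],[-80,-5,0,0,52],[-110,-7,0,0,52],[-136,-8,0,0,52],[-153,-9,-3,0,52],[-159,-9,-12,0,52],[-159,-9,-26,0,52],[-159,-9,-40,0,52]]'
```

```text
time: 39.0
tool_pos: [0.4636, 0.3029, 0.0801]
tcp_rot: [-1.563, 0.182, -0.182]
wrist_force: [-0.2, 0.1, -0.9]
width: 0.689
```

```bash
python3 -m jog '[[0,0,-10,0,52],[0,0,-18,0,52],[0,0,-24,0,52],[0,0,-28,0,52],[0,0,-31,0,52],[0,0,-33,0,52],[0,0,-33,0,52],[0,0,-33,0,52],[0,0,-33,0,52],[0,0,-33,0,52]]'
python3 - <<'E'
from h import *
c=cams(); cv2.imwrite("pics/b6.png",cv2.resize(c["side"]["pixels"][110:190,190:290,::-1],None,fx=5,fy=5))
E
```

```text
time: 40.25
tool_pos: [0.4631, 0.303, 0.0484]
tcp_rot: [-1.563, 0.182, -0.182]
wrist_force: [-0.1, 0.1, -0.2]
width: 0.694
```

View pics/b6.png

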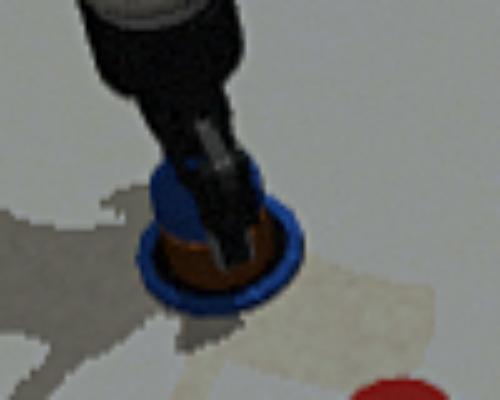

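Blue is inside its rim with a black gap all round (side crop 220,255). Lower to contact.

```bash
python3 -m jog '[[0,0,-1,0,52],[0,0,-1.5,0,52],[0,0,-2,0,52],[0,0,-2.4,0,52],[0,0,-2.7,0,52],[0,0,-3,0,52],[0,0,-3.2,0,52],[0,0,-3.2,0,52],[0,0,-3.2,0,52],[0,0,-3.2,0,52]]'
```

```text
time: 41.6
tool_pos: [0.4631, 0.3029, 0.0458]
tcp_rot: [-1.563, 0.182, -0.182]
wrist_force: [-1.3, -0.9, 5.5]
width: 0.69
```

```bash
python3 -m jog '[[0,0,0,0,62],[0,0,0,0,66],[0,0,0,0,72],[0,0,0,0,80],[0,0,0,0,85],[0,0,4,0,85],[0,0,25,0,85],[0,0,55,0,85],[0,0,85,0,85],[0,0,115,0,85]]'
```

```text
time: 42.85
tool_pos: [0.463, 0.3029, 0.1613]
tcp_rot: [-1.563, 0.182, -0.182]
wrist_force: [0.1, 0.4, -0.2]
width: 0.992
```

```bash
python3 -m jog '[[-10,20,10,0,85],[-40,60,20,0,85],[-70,100,30,0,85],[-110,140,40,0,85],[-150,180,50,0,85],[-180,210,60,0,85],[-200,230,60,0,85],[-210,240,60,0,85],[-210,240,60,0,85],[-210,240,60,0,85]]'
python3 - <<'E'
from h import *
c=cams(); pickle.dump(c,open("c4.pkl","wb"))
cv2.imwrite("pics/fs.png",c["side"]["pixels"][:,:,::-1]);cv2.imwrite("pics/ft.png",c["top"]["pixels"][:,:,::-1])
def cr(n,u,v): return cv2.resize(c[n]["pixels"][v-22:v+22,u-22:u+22,::-1],None,fx=4.5,fy=4.5,interpolation=cv2.INTER_CUBIC)
cv2.imwrite("pics/fc.png",np.vstack([np.hstack([cr("side",*p) for p in((270,205),(234,156),(388,303),(452,273))]),np.hstack([cr("top",*p) for p in((285,237),(207,230),(433,225),(448,163))])]))
E
```

```text
time: 44.1
tool_pos: [0.2538, 0.5421, 0.2197]
tcp_rot: [-1.564, 0.182, -0.183]
wrist_force: [-0.3, 0.3, 0.3]
width: 0.995
```

View pics/fs.png

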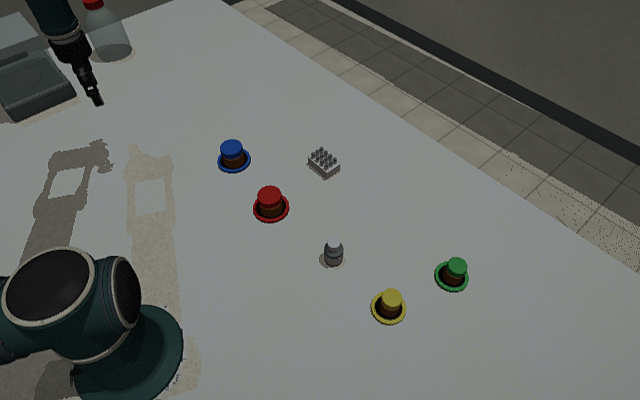

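View pics/fc.png

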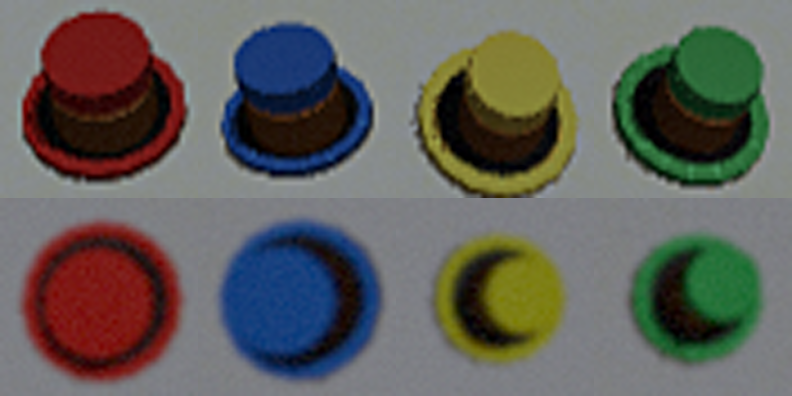

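View pics/ft.png

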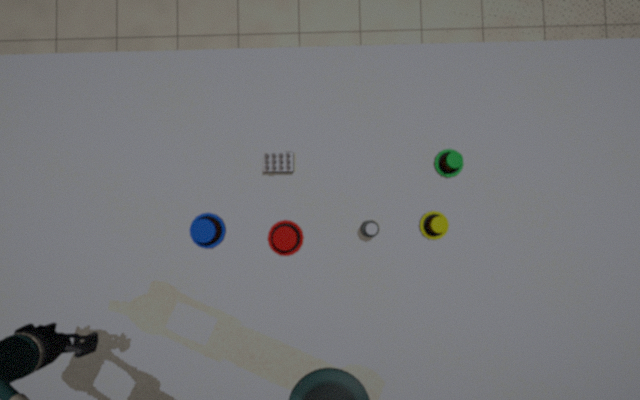

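All four jars stand in their matching dishes, and the rack (279,163) and bottle (370,229) are unmoved. For a numeric check I triangulate the lid-top centres read from the crops.

```bash
python3 - <<'E'
from h import *
c=pickle.load(open("c4.pkl","rb"))
k=lambda u0,v0,x,y:(u0-22+x/4.5-.4,v0-22+y/4.5-.4)
for n,a,b,st in(("red",k(270,205,97,54),k(285,237,101,102),(439.3,100.7)),("blue",k(234,156,88,57),k(207,230,84,101),(462.8,302.3)),("yellow",k(388,303,117,72),k(433,225,128,94),(463.1,-283.2)),("green",k(452,273,125,67),k(448,163,131,86),(623.7,-327.8))):
    X,r=tri(c,a,b); X*=1000; print(n,X.round(1),np.round(r,2),"off",(X[:2]-st).round(1))
a=pickle.load(open("c0.pkl","rb"))
for n,rs in dict(side=[(300,140,350,185),(320,232,350,272)],top=[(258,145,300,180),(355,212,385,242)]).items():
    for x0,y0,x1,y1 in rs:
        g=[cv2.cvtColor(q[n]["pixels"],cv2.COLOR_RGB2GRAY)[y0:y1,x0:x1].astype(np.float32) for q in(a,c)]; print(n,np.round(cv2.phaseCorrelate(*g)[0],2))
print(bot.read_state()["joint_vel"].round(3))
E
```

```text
red [440.6  98.1  59.6] [0.64 0.53] off [ 1.3 -2.6]
blue [463.9 299.9  61.1] [0.24 0.22] off [ 1.1 -2.4]
yellow [ 466.  -283.7   58.5] [0.54 0.37] off [ 2.9 -0.5]
green [ 624.3 -329.4   58.5] [0.14 0.1 ] off [ 0.6 -1.6]
side [-0.03  0.46]
side [-0.01  0.02]
top [0.4  0.02]
top [-0.16 -0.05]
[-0.    -0.    -0.002  0.002 -0.001  0.001]
```

```bash
python3 -c "
from workcell import bot
print(bot.finish_job())"
```

```text
the job is handed in; nothing more can be done
None
```

All four jars are in the holders that match their lids, and I handed the job in at about 44 s of the 112 s allowed. I took yellow off blue first, then green off red, then placed red and blue. Each jar was lowered until I felt light contact (5–8 N) before release.

**Last checks:**
- **Jars:** The final pictures show each jar upright inside its rim. Triangulated lid tops were at 58.5–61 mm (58 or 60 mm expected), and the centres were within 3 mm of the holder centres.
- **Arm:** It was parked clear of everything with the gripper open.
- **Bystanders:** The bottle showed no shift in the side view and about 0.2 px in the top view. The rack check showed a shift of 0.4–0.5 px, roughly 1 mm. I put that down to noise or shadow, because the gripper never went near the rack, but I did not look into it further.
- **Disagreement:** My first outline fit of the wide jars, made while the small jars still stood on them, was poor (up to about 6 mm off). I measured both again once their lids were clear and used those positions.

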